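# Switch the microscope light to the camera and start a capture

### The arm

A 6-joint arm with a two-finger parallel gripper is mounted at the origin on the work surface. World frame = base frame: x ahead of the robot, y to its left, z up, the work surface at z = 0. Lengths are in m, angles in degrees, forces in N, time in s.
With the tool pointing down it reaches from about 0.375 to 0.925 m from the base axis. Payload 5.7 kg.
Tool frame: the origin (TCP) lies at the very end of the fingers, on their centre line; the grasp point (between the pads) lies 19 mm behind it; z points along the fingers, y is the line along which they close (so a half turn about z gives the same grasp; the last joint's range is limited). The gripper opens to 88 mm and grips with 3 to 60 N. Pads are 20 mm wide; open, the fingers measure 115 mm over their backs; the gripper's body (75 mm by 178 mm) begins 61 mm behind the grasp point.
Start: joints at [-71.568, 20.558, 86.54, -0, 72.909, -6.595], TCP at [0.254, -0.544, 0.223] pointing down, gripper open.
Joint ranges: [-170.27, 170.27], [-57.76, 135], [12.27, 136.19], [-55.21, 235.2], [11.17, 155.16], [-170.74, 170.74]. Speed limits (degrees/s): [136.94, 136.94, 180, 180, 180, 180].

### API

Orientations are given as [roll, pitch, yaw] about the fixed x, y, z axes, in that order (R = Rz(yaw) Ry(pitch) Rx(roll)).
In Python, from rig import sensors, eyes, job, recognise, regions_of gives the robot as it stands.
- The arm moves only by the tool play_rows, never from a script. Its argument "commands" is a list of rows, each an object of numbers: "dx", "dy", "dz": the shift along the tool's x, y, z in mm; "turn": the turn about the tool's z in rad. A call has 1 to 12 rows; each row shifts and turns the commanded pose from where the row before left it, along the tool's axes as they then stand; what a row does not reach is not made up. A row lasts 1/8 s, in which the tool goes at most 62.5 mm and 10.7 degrees, less where a joint would pass 70% of its speed; a pose out of reach is approached as far as the arm can. A call is refused whole if a number of a shift passes 62.5 or a number of a turn 0.188, either way. A call with a gripper value outside its range is refused whole. "claw" is the finger opening in mm, from 0 to 87.8, set as the call begins (left out, the last holds). The fingers move at their own pace and stop on an object; the grip force is fixed at half the most. Time passes only in rows, so rows that do not move let the fingers close. It gives the time, the measured TCP pose, the force, the opening and the grip force at its end, in the units of the state.
- sensors.sense(): the state, without advancing time (a new reading comes with each control period).
- eyes.snapshot(name): name is "scene" or "top"; returns a dict with "color" (480x640x3 uint8, red, green, blue), "depth" (480x640 float32, m along the optical axis (not along the pixel's ray), 0 where there is no reading), "fx", "fy", "cx", "cy" (pixels), "D" ([k1, k2, p1, p2, k3] as OpenCV has them; the pictures are not rectified), "R" (3x3) and "t" (3): a world point X has camera coordinates R X + t. Camera axes: x right, y down, z forward; pixel columns grow to the right and rows downward; lengths in m; the calibration is good to about 2 mm. A picture is of the moment at which its call begins.
- job.sign_off(): hands the job in; it is judged then, once.
Trained networks look in the newest picture that a camera, given by its name, has taken for a name from the list of things; names that differ only in an ending like _2 or _b are one class to them, and where a whole thing is asked for, a point or a joint stands for the part that bears it (a point fixed in the world has none). Each returns a list of dicts, best first, with "p" (0 to 1); they miss things now and then, are a little off and sometimes report something else, mostly with a low value. They report only what shows in the picture. A call takes as long as a camera call. They do not tell look-alikes from the thing itself.
- recognise(camera, target): "centre" ([column, row] in pixels, amid what is visible of it).
- regions_of(camera, target): "mask" (480x640 bool, what is visible of it) and "centre" ([column, row] in pixels, amid what is visible of it).
The state is a dict: "time_s": time; "joint_pos": joint angles; "qd": joint speeds; "joint_torque": joint torques, N m; "tcp_pos": TCP position; "eef_rot": TCP orientation; "contact_force": force on the tool from outside, world axes, zero at the start; "wrist_torque": the same for the moment, N m; "width": finger opening in m; "gripper_force": force on a finger pad.
Only numpy, scipy, OpenCV 4.12 (cv2) and the standard library are available. Lean on these libraries where they do the work, as an engineer would, in place of code of your own. Each camera call takes 0.05 s, during which the arm holds its last target. There are 200 camera calls.

### The job

On the white light unit, push the upright black paddle lever with the fingertips along its slot, past its first detent, until it sits home at the second stop, at the end nearest the lens port. Then press the large round button on the grey remote box fully down and let it come up again. Only push and press, without forcing: grip or lift nothing, and leave the small iris pin, the small square button and everything else on the bench where they are.

Things in the scene. Friction and masses are not known exactly. Their poses are not given: they have to be found in the camera images.
- unit: White metal light-path unit fixed to the bench, 130 (its x) x 220 (its y) x 70 high. Origin: centre of its underside; z up. Its y axis runs along the two slots in its flat top towards the end face with the round black lens port (port 52 diameter, sticks out 25, axis 36 above the bench).
- selector (a joint): Travel of the selector lever along its slot, m, in the unit's +y direction. 0 to 0.010 = home (a little free play), 0.050 = first detent, 0.090 = second stop (hard stop) nearest the lens port. Starts at home. A spring pawl holds it at home, at the first detent and at the second stop; passing from one to the next takes up to about 9 N of push, the humps are at 0.030 and 0.070, and past a hump it is pushed on into the next place and stays there.
- selector_top (a point): Top centre of the selector lever: black upright paddle, 22 wide (unit x) x 9 thick (along its travel), top 48 above the unit's top face (118 above the bench). The paddle blade spans 12 to 48 above the unit's top, a 7 mm square stem is below it. It runs in the slot with three round notches, 25 to the +x side of the unit's centre line, at unit y = joint value - 0.045 m. The top face is clear all along this slot.
- iris (a joint): Travel of the small iris pin along the other slot, m, 0 to 0.050 in the unit's +y direction, stiff (1.5 N). To be left alone.
- iris_top (a point): Top centre of the small steel iris pin, 12 diameter, 19 high above the unit's top, in the short slot 35 to the -x side of the unit's centre line (60 from the selector's slot).
- remote: Grey plastic remote box, loose on the bench, 64 (its x) x 110 (its y) x 32 high, about 0.36 to 0.63 kg. Origin: centre of its underside; z up. It stands to the left or to the right of the unit.
- capture (a joint): Press depth of the large round button, m: 0 up, 0.006 fully down. Springs back; needs about 1.5 N to start and 4.5 N fully down.
- capture_top (a point): Centre of the top of the large round white button on the remote, 34 diameter, standing 10 above the box top (42 above the bench); 26 from the box centre along the box's +y.
- aux (a joint): Press depth of the small square button, m: 0 up, 0.003 fully down. To be left alone.
- aux_top (a point): Centre of the top of the small square white button on the remote, 14 x 14, standing 5 above the box top, 60 from the large button.
- slide_box: Bystander: closed slide box, grey with a white lid, 66 x 112 x 38, loose; sizes in mm, origin at the centre of its underside.
- dish: Bystander: clear closed petri dish, 84 diameter, 14 high, loose; sizes in mm, origin at the centre of its underside.
- oil: Bystander: amber immersion-oil bottle with black cap, 28 diameter, 65 high, loose; sizes in mm, origin at the centre of its underside.
- eyepiece: Bystander: black eyepiece standing on its wide end, 38 diameter, 48 high, loose; sizes in mm, origin at the centre of its underside.
- objective: Bystander: steel objective lens standing nose up, 28 diameter, 48 high, loose; sizes in mm, origin at the centre of its underside.
- beaker: Bystander: glass beaker, 68 diameter, 85 high, loose; sizes in mm, origin at the centre of its underside.
- cap: Bystander: black dust cap lying on top of the light unit near the corner that is front (-x) and far from the lens port, 30 diameter, 12 high, loose; sizes in mm, origin at the centre of its underside.
Not all that is in view belongs to the job. What is shaped like the remote but green, orange or red is not meant.

How it is judged (in metres and radians):
On the way, in this order (a step that is already met when the one before it is completed fails the run):
1. the selector lever rests in the second stop (value of joint selector above 0.086 m and value of joint capture below 0.002 m), for 0.2 s.
2. the large round button is pressed fully down (value of joint capture above 0.0045 m and value of joint selector above 0.086 m), for 0.05 s.
At the end, for the whole second after the job is handed in: The selector lever is at the second stop (within 4 mm), the round button was pressed after that (4.5 mm or more) and is up again, the square button is up, the iris pin is within 6 mm of its start, and the remote and all bystanders are within 30 mm of where they began (value of joint selector above 0.086 m and value of joint each of capture, aux below 0.0015 m and distance of iris_top from where it was at the start of the episode below 0.006 m and linear speed of remote below 0.02 m/s and distance of each of slide_box, dish, oil, eyepiece, objective, beaker, cap, remote from where it was at the start of the episode below 0.03 m); the robot touches nothing.
It fails at once if the round button is pressed before the lever is at the second stop (value of joint capture above 0.0045 m and value of joint selector below 0.08 m).
It fails at once if the iris pin is moved or the small square button is pressed (distance of iris_top from where it was at the start of the episode above 0.006 m or value of joint aux above 0.002 m).
It fails at once if the remote is lifted or tipped (height (world z) of remote above 0.012 m or angle between remote's own z axis and vertical above 0.2 rad).
It fails at once if the lever is clamped or forced (over 60 N) (contact force between the fingers and selector above 60 N).
It fails at once if the remote or a bystander is moved, lifted or carried more than 30 mm, or knocked over (not (distance of slide_box from where it was at the start of the episode below 0.03 m) or not (distance of dish from where it was at the start of the episode below 0.03 m) or not (distance of oil from where it was at the start of the episode below 0.03 m) or not (distance of eyepiece from where it was at the start of the episode below 0.03 m) or not (distance of objective from where it was at the start of the episode below 0.03 m) or not (distance of beaker from where it was at the start of the episode below 0.03 m) or not (distance of cap from where it was at the start of the episode below 0.03 m) or not (distance of remote from where it was at the start of the episode below 0.03 m) or angle between any of oil, eyepiece, objective, beaker's own z axis and vertical above 0.6 rad).
It also fails if it takes over 42 s, if anything falls off the work surface, if the arm or the gripper's body presses on something with over 40 N, if the wrist force passes 120 N, or if a joint passes its speed limit or range.

## Working session

There is one attempt and no reset: what is moved stays moved. The work goes in short steps, Python scripts to look and compute and a tool call to move; the robot and the scene stay as the last step left them, time stands still between calls to the robot, and variables do not carry over. Pictures are saved under pics/ and viewed, at most 10 in all, crops included, and the job is handed in when it is done.

Besides the shell and the picture viewer there is one more tool, called after "Call:" as name(argument=value, ...), one argument or row to a line, values as JSON. play_rows: Moves the arm, as the interface text tells. Its arguments: {"type":"object","properties":{"commands":{"type":"array","items":{"type":"object","properties":{"dx":{"type":"number"},"dy":{"type":"number"},"dz":{"type":"number"},"turn":{"type":"number"}}}},"claw":{"type":"number"}},"required":["commands"]}

```bash
mkdir -p pics; cat > h.py <<'E'
import numpy as np, cv2
from rig import sensors, eyes, job, recognise, regions_of
def pts(s,mask=None):
    K=np.array([[s['fx'],0,s['cx']],[0,s['fy'],s['cy']],[0,0,1]]);D=np.array(s['D'])
    v,u=np.nonzero((s['depth']>0) if mask is None else (mask&(s['depth']>0)))
    n=cv2.undistortPoints(np.stack([u,v],1).astype(np.float64)[:,None],K,D)[:,0]
    z=s['depth'][v,u][:,None].astype(float)
    return (np.hstack([n,np.ones_like(z)])*z-s['t'])@np.array(s['R'])
E
python3 - <<'E'
from h import *
for c in ['scene','top']:
    s=eyes.snapshot(c); cv2.imwrite(f'pics/{c}0.png',s['color'][:,:,::-1])
    print(c,'cam',-np.array(s['R']).T@np.array(s['t']))
    for n in ['unit','selector','iris','remote','capture','aux','cap','slide_box','dish','oil','eyepiece','objective','beaker']:
        for r in regions_of(c,n)[:3]:
            if r['mask'].sum()<5: continue
            P=pts(s,r['mask'])
            if len(P)==0: continue
            print(n,round(r['p'],2),np.round(r['centre']),np.round(np.median(P,0),3),'top',np.round(np.median(P[P[:,2]>np.percentile(P[:,2],90)-.006],0),3),np.round(np.percentile(P,[3,97],axis=0),3).tolist())
print(sensors.sense())
E
```

```text
scene cam [ 1.23751374 -1.12933583  1.21304028]
unit 0.95 [369. 279.] [ 0.624 -0.008  0.069] top [0.615 0.012 0.072] [[0.545, -0.09, 0.013], [0.677, 0.124, 0.081]]
selector 0.48 [368. 274.] [ 0.629 -0.021  0.1  ] top [ 0.631 -0.021  0.117] [[0.614, -0.027, 0.069], [0.639, 0.006, 0.12]]
remote 0.86 [399. 196.] [0.463 0.441 0.031] top [0.461 0.455 0.037] [[0.414, 0.395, 0.004], [0.503, 0.496, 0.044]]
remote 0.84 [435. 219.] [0.628 0.406 0.032] top [0.627 0.413 0.038] [[0.574, 0.37, 0.008], [0.67, 0.468, 0.045]]
remote 0.83 [371. 221.] [0.467 0.274 0.032] top [0.459 0.293 0.037] [[0.419, 0.233, 0.003], [0.506, 0.339, 0.043]]
capture 0.59 [404. 190.] [0.471 0.469 0.044] top [0.473 0.469 0.044] [[0.461, 0.457, 0.04], [0.483, 0.482, 0.049]]
capture 0.49 [333. 184.] [0.259 0.358 0.042] top [0.257 0.359 0.046] [[0.245, 0.349, 0.037], [0.275, 0.379, 0.049]]
capture 0.42 [438. 214.] [0.635 0.404 0.043] top [0.633 0.404 0.043] [[0.622, 0.391, 0.032], [0.65, 0.42, 0.047]]
cap 0.5 [340. 276.] [ 0.562 -0.062  0.081] top [ 0.562 -0.059  0.083] [[0.548, -0.073, 0.071], [0.573, -0.046, 0.088]]
slide_
[... 3152 characters left out ...]
 0.086]]
{'time_s': 1.4, 'joint_pos': array([-7.15670506e+01,  2.05571249e+01,  8.65393663e+01, -3.09869885e-04,
        7.29087513e+01, -6.59356764e+00]), 'qd': array([ 0.01308262,  0.0385375 , -0.02388379, -0.04773663, -0.02003006,
        0.03552815]), 'joint_torque': array([ 6.40198905e-04, -5.15330815e+01, -2.71121532e+01,  6.76988438e-02,
        2.47120264e-02,  2.29965337e-05]), 'tcp_pos': array([ 0.25381592, -0.54363884,  0.22263022]), 'eef_rot': array([-1.79994758e+02, -3.07756250e-04,  2.50266081e+01]), 'contact_force': array([ 0.27727121,  0.01466614, -0.11309018]), 'wrist_torque': array([-0.02908336, -0.038958  , -0.05045519]), 'gripper_force': 0.0, 'width': 0.08804105538593938}
```

```bash
python3 - <<'E'
import cv2
a=cv2.imread('pics/top0.png'); cv2.imwrite('pics/t1.png',cv2.resize(a[130:370,60:380],None,fx=2.5,fy=2.5,interpolation=cv2.INTER_CUBIC))
a=cv2.imread('pics/scene0.png'); cv2.imwrite('pics/s1.png',cv2.resize(a[150:350,220:480],None,fx=3,fy=3,interpolation=cv2.INTER_CUBIC))
E
```

```text
(no output)
```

View pics/t1.png

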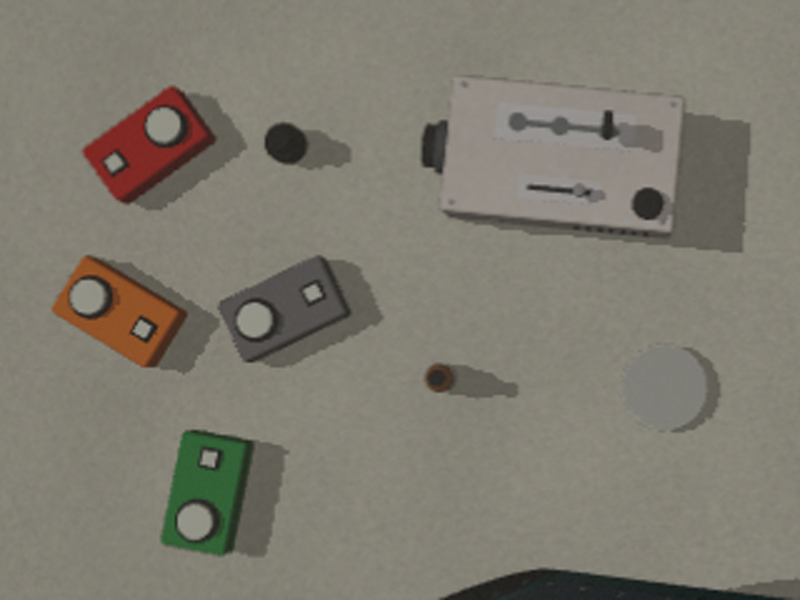

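View pics/s1.png

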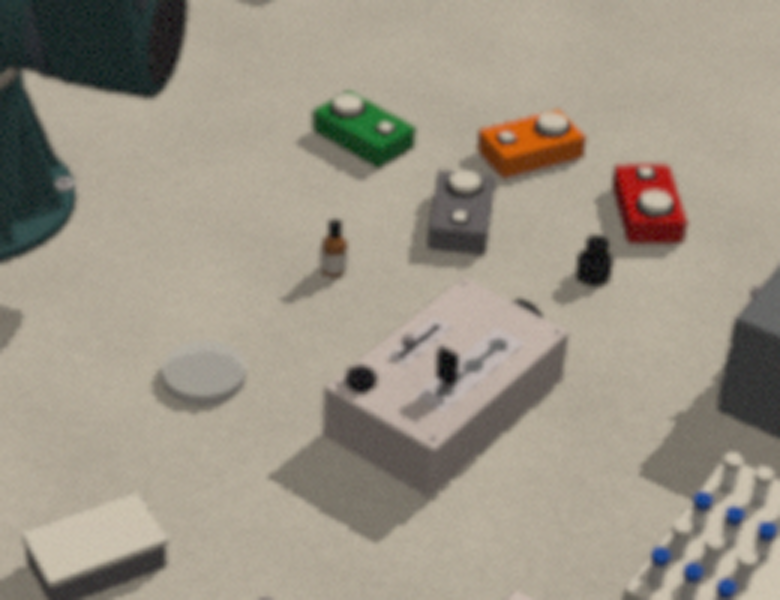

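The top view shows the grey remote at crop (285,308), with its large button at (255,320). The unit's lens faces left (+y), and the lever is at (608,125) at the right end of its slot. Next I'll measure the unit's yaw.

```bash
cat >> h.py <<'E'
def rect(P,lo,hi,box):
    Q=P[(P[:,2]>lo)&(P[:,2]<hi)&(P[:,0]>box[0])&(P[:,0]<box[1])&(P[:,1]>box[2])&(P[:,1]<box[3])]
    return cv2.minAreaRect((Q[:,:2]*1000).astype(np.float32)),Q
E
python3 - <<'E'
from h import *
s=eyes.snapshot('top');P=pts(s)
r,Q=rect(P,.064,.076,(.5,.72,-.12,.17));print('unit',r)
r,Q=rect(P,.1,.125,(.58,.68,-.06,.1));print('lever',r,len(Q),np.median(Q,0))
r,Q=rect(P,.026,.038,(.39,.52,.22,.36));print('remote',r)
r,Q=rect(P,.0385,.05,(.39,.52,.22,.36));print('btn',r,np.median(Q,0))
E
```

```text
unit ((605.7078857421875, 27.597068786621094), (226.88259887695312, 130.80645751953125), 85.18798065185547)
lever ((626.1968994140625, -17.579641342163086), (8.840003967285156, 21.21681022644043), 82.69450378417969) 43 [ 0.62482438 -0.01695334  0.11689995]
remote ((458.02252197265625, 290.95623779296875), (64.49467468261719, 111.14495086669922), 26.522216796875)
btn ((453.8994140625, 290.0315246582031), (33.004329681396484, 82.37187194824219), 17.034828186035156) [0.44757598 0.31246109 0.0422707 ]
```

Call:
play_rows(
  commands=[
    {"turn": 0.163},
    {"turn": 0.163},
    {"turn": 0.163},
  ],
  claw=0,
)

```text
schema error: expected keys dx, dy, dz, turn
```

Call:
play_rows(
  commands=[
    {"dx": 0,"dy": 0,"dz": 0,"turn": 0.175},
    {"dx": 0,"dy": 0,"dz": 0,"turn": 0.175},
    {"dx": 0,"dy": 0,"dz": 0,"turn": 0.175},
  ],
  claw=0,
)

```text
time_s: 1.82
tcp_pos: [0.2538, -0.5437, 0.2226]
eef_rot: [-180.0, 0.0, -5.4]
contact_force: [0.5, 0.6, -0.1]
width: 0.0611
gripper_force: 0.0
```

Call:
play_rows(
  commands=[
    {"dx": 29.5,"dy": -46.3,"dz": 0,"turn": 0},
    {"dx": 29.5,"dy": -46.3,"dz": 0,"turn": 0},
    {"dx": 29.5,"dy": -46.3,"dz": 0,"turn": 0},
    {"dx": 29.5,"dy": -46.3,"dz": 0,"turn": 0},
    {"dx": 29.5,"dy": -46.3,"dz": 0,"turn": 0},
    {"dx": 29.5,"dy": -46.3,"dz": 0,"turn": 0},
    {"dx": 29.5,"dy": -46.3,"dz": 0,"turn": 0},
    {"dx": 29.5,"dy": -46.3,"dz": 0,"turn": 0},
    {"dx": 29.5,"dy": -46.3,"dz": 0,"turn": 0},
    {"dx": 29.5,"dy": -46.3,"dz": 0,"turn": 0},
    {"dx": 29.5,"dy": -46.3,"dz": 0,"turn": 0},
    {"dx": 0,"dy": 0,"dz": 0,"turn": 0},
  ],
)

```text
time_s: 3.32
tcp_pos: [0.6239, -0.0618, 0.2225]
eef_rot: [-179.9, -0.1, -4.8]
contact_force: [-0.4, -0.7, 0.1]
width: 0.0006
gripper_force: 0.0
```

Call:
play_rows(
  commands=[
    {"dx": 0,"dy": 1,"dz": 30,"turn": 0},
    {"dx": 0,"dy": 1,"dz": 30,"turn": 0},
    {"dx": 0,"dy": 1,"dz": 30,"turn": 0},
    {"dx": 0,"dy": 0,"dz": 20,"turn": 0},
    {"dx": 0,"dy": 0,"dz": 20,"turn": 0},
    {"dx": 0,"dy": 0,"dz": 0,"turn": 0},
    {"dx": 0,"dy": 0,"dz": 0,"turn": 0},
  ],
)

```text
time_s: 4.2
tcp_pos: [0.6218, -0.0685, 0.0934]
eef_rot: [180.0, -0.0, -5.1]
contact_force: [0.2, -1.0, 0.0]
width: 0.0004
gripper_force: 0.0
```

```bash
python3 - <<'E'
from h import *
st=sensors.sense();print(st['tcp_pos'],st['eef_rot'],st['contact_force'])
s=eyes.snapshot('scene');c=s['color'][220:330,300:440,::-1];cv2.imwrite('pics/s2.png',cv2.resize(c,None,fx=5,fy=5,interpolation=cv2.INTER_CUBIC))
E
```

```text
[ 0.62180669 -0.06853383  0.09339648] [ 1.79991268e+02 -3.59068952e-02 -5.08360692e+00] [ 0.20626428 -0.99599724  0.02543994]
```

View pics/s2.png

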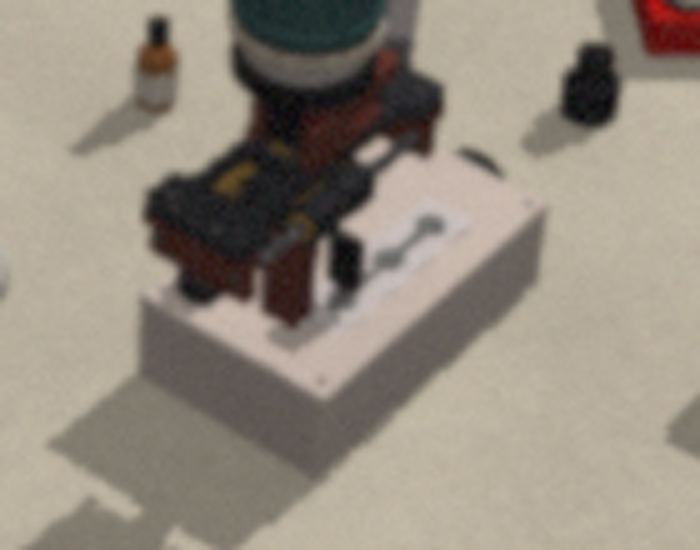

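The fingers (crop (290,300)) stand just behind the lever (345,265) and in line with the slot. I'll push in steps.

Call:
play_rows(
  commands=[
    {"dx": 0,"dy": -10,"dz": 0,"turn": 0},
    {"dx": 0,"dy": -10,"dz": 0,"turn": 0},
    {"dx": 0,"dy": -6,"dz": 0,"turn": 0},
    {"dx": 0,"dy": -6,"dz": 0,"turn": 0},
    {"dx": 0,"dy": -6,"dz": 0,"turn": 0},
    {"dx": 0,"dy": -6,"dz": 0,"turn": 0},
    {"dx": 0,"dy": -6,"dz": 0,"turn": 0},
  ],
)

```text
time_s: 5.12
tcp_pos: [0.6258, -0.0195, 0.0927]
eef_rot: [179.8, 0.0, -5.0]
contact_force: [-1.6, -6.2, 0.6]
width: 0.0004
gripper_force: 3.2
```

Call:
play_rows(
  commands=[
    {"dx": 0,"dy": -6,"dz": 0,"turn": 0},
    {"dx": 0,"dy": -6,"dz": 0,"turn": 0},
    {"dx": 0,"dy": -6,"dz": 0,"turn": 0},
    {"dx": 0,"dy": -6,"dz": 0,"turn": 0},
    {"dx": 0,"dy": -6,"dz": 0,"turn": 0},
    {"dx": 0,"dy": -6,"dz": 0,"turn": 0},
    {"dx": 0,"dy": -6,"dz": 0,"turn": 0},
  ],
)

```text
time_s: 6.0
tcp_pos: [0.6296, 0.0226, 0.0927]
eef_rot: [179.9, 0.0, -5.0]
contact_force: [-1.3, -5.3, 0.4]
width: 0.0007
gripper_force: 2.8
```

```bash
python3 - <<'E'
from h import *
st=sensors.sense();print(st['tcp_pos'],st['contact_force'])
s=eyes.snapshot('scene');c=s['color'][220:330,300:440,::-1];cv2.imwrite('pics/s3.png',cv2.resize(c,None,fx=5,fy=5,interpolation=cv2.INTER_CUBIC))
for r in regions_of('scene','selector')[:3]:
    P=pts(s,r['mask']);Q=P[P[:,2]>.1];print(r['p'],r['centre'],np.median(Q,0) if len(Q) else 0)
E
```

```text
[0.62959666 0.02256778 0.09267816] [-1.30599735 -5.31357926  0.42460358]
```

View pics/s3.png

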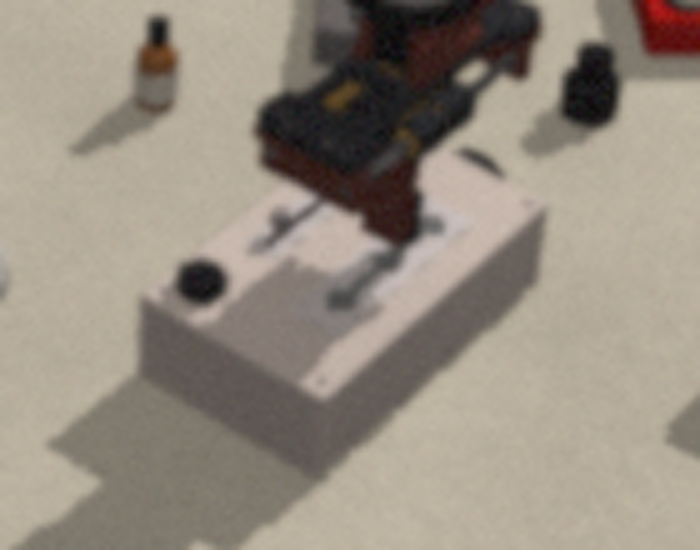

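Call:
play_rows(
  commands=[
    {"dx": 0,"dy": -5,"dz": 0,"turn": 0},
    {"dx": 0,"dy": -5,"dz": 0,"turn": 0},
    {"dx": 0,"dy": -5,"dz": 0,"turn": 0},
    {"dx": 0,"dy": -5,"dz": 0,"turn": 0},
    {"dx": 0,"dy": -4,"dz": 0,"turn": 0},
    {"dx": 0,"dy": 0,"dz": 0,"turn": 0},
  ],
)

```text
time_s: 6.85
tcp_pos: [0.6319, 0.0482, 0.0927]
eef_rot: [-180.0, -0.0, -5.0]
contact_force: [0.2, 0.1, -0.6]
width: 0.0008
gripper_force: 0.0
```

Call:
play_rows(
  commands=[
    {"dx": 0,"dy": -2,"dz": 0,"turn": 0},
    {"dx": 0,"dy": -2,"dz": 0,"turn": 0},
    {"dx": 0,"dy": 0,"dz": 0,"turn": 0},
  ],
)

```text
time_s: 7.22
tcp_pos: [0.6322, 0.0517, 0.0927]
eef_rot: [-180.0, 0.0, -5.1]
contact_force: [0.7, -0.2, -0.6]
width: 0.0004
gripper_force: 0.0
```

```bash
python3 - <<'E'
from h import *
s=eyes.snapshot('top');P=pts(s)
Q=P[(P[:,2]>.08)&(P[:,2]<.125)&(P[:,0]>.6)&(P[:,0]<.68)&(P[:,1]>0)&(P[:,1]<.12)];print(len(Q),np.round(Q[::max(1,len(Q)//15)],3))
E
```

```text
0 []
```

Call:
play_rows(
  commands=[
    {"dx": 0,"dy": 8,"dz": 0,"turn": 0},
    {"dx": 0,"dy": 7,"dz": -2,"turn": 0},
    {"dx": 0,"dy": 0,"dz": -30,"turn": 0},
    {"dx": 0,"dy": 0,"dz": -40,"turn": 0},
    {"dx": 0,"dy": 0,"dz": -35,"turn": 0},
    {"dx": -35,"dy": -43,"dz": 0,"turn": 0},
    {"dx": -35,"dy": -43,"dz": 0,"turn": 0},
    {"dx": -35,"dy": -43,"dz": 0,"turn": 0},
    {"dx": -35,"dy": -43,"dz": 0,"turn": 0},
    {"dx": -35,"dy": -43,"dz": 0,"turn": 0},
    {"dx": -35,"dy": -43,"dz": 0,"turn": 0},
    {"dx": 0,"dy": 0,"dz": 0,"turn": 0},
  ],
)

```text
time_s: 8.78
tcp_pos: [0.4424, 0.3143, 0.1999]
eef_rot: [-180.0, 0.0, -4.8]
contact_force: [0.3, -0.8, -0.6]
width: 0.0007
gripper_force: 0.0
```

```bash
python3 - <<'E'
from h import *
st=sensors.sense();print(st['tcp_pos'],st['eef_rot'])
for c in ['top','scene']:
    s=eyes.snapshot(c);P=pts(s)
    r,Q=rect(P,.1,.125,(.58,.68,-.06,.12));print('lever',r,len(Q),np.median(Q,0))
    r,Q=rect(P,.0385,.05,(.42,.48,.28,.35));print('btn',r,np.median(Q,0))
c=s['color'][170:330,300:460,::-1];cv2.imwrite('pics/s4.png',cv2.resize(c,None,fx=3.7,fy=3.7,interpolation=cv2.INTER_CUBIC))
E
```

```text
[0.44235377 0.314269   0.1999418 ] [-1.79961076e+02  3.37754934e-02 -4.81004036e+00]
lever ((634.3713989257812, 66.7662353515625), (8.936062812805176, 22.386993408203125), 88.42137145996094) 44 [0.63168162 0.06664547 0.11725316]
btn ((0.0, 0.0), (0.0, 0.0), 0.0) [nan nan nan]
lever ((635.6513061523438, 61.155128479003906), (24.376724243164062, 16.017963409423828), 0.9975444078445435) 51 [0.63616456 0.06273454 0.1119851 ]
btn ((451.78790283203125, 310.1123352050781), (32.47456359863281, 53.2522087097168), 59.38490295410156) [0.45169541 0.31034692 0.04268281]
  return _methods._mean(a, axis=axis, dtype=dtype,
  ret = um.true_divide(
```

View pics/s4.png

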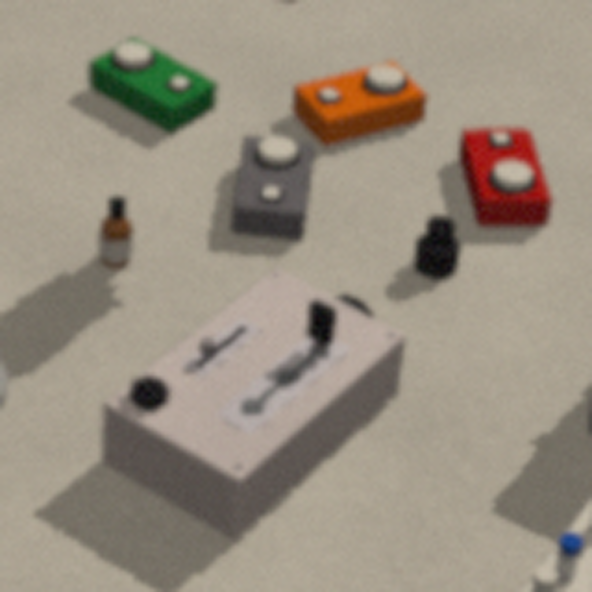

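The lever now stands in the lens-end notch (crop (322,330)) and the iris pin and cap are undisturbed. The measured travel is only about 85 mm though, so I'll go back and push until it contacts the hard stop.

Call:
play_rows(
  commands=[
    {"dx": 35.5,"dy": 43,"dz": 0,"turn": 0},
    {"dx": 35.5,"dy": 43,"dz": 0,"turn": 0},
    {"dx": 35.5,"dy": 43,"dz": 0,"turn": 0},
    {"dx": 35.5,"dy": 43,"dz": 0,"turn": 0},
    {"dx": 35.5,"dy": 43,"dz": 0,"turn": 0},
    {"dx": 35.5,"dy": 44,"dz": 0,"turn": 0},
    {"dx": 0,"dy": 0,"dz": 0,"turn": 0},
    {"dx": 0,"dy": 0,"dz": 30,"turn": 0},
    {"dx": 0,"dy": 0,"dz": 30,"turn": 0},
    {"dx": 0,"dy": 0,"dz": 30,"turn": 0},
    {"dx": 0,"dy": 0,"dz": 17,"turn": 0},
    {"dx": 0,"dy": 0,"dz": 0,"turn": 0},
  ],
)

```text
time_s: 10.38
tcp_pos: [0.6326, 0.0351, 0.0916]
eef_rot: [180.0, 0.2, -5.1]
contact_force: [-0.7, 0.0, -0.2]
width: 0.0004
gripper_force: 0.0
```

Call:
play_rows(
  commands=[
    {"dx": 0,"dy": -5,"dz": 0,"turn": 0},
    {"dx": 0,"dy": -5,"dz": 0,"turn": 0},
    {"dx": 0,"dy": -3,"dz": 0,"turn": 0},
    {"dx": 0,"dy": 0,"dz": 0,"turn": 0},
  ],
)

```text
time_s: 10.88
tcp_pos: [0.6352, 0.0488, 0.0931]
eef_rot: [-180.0, -0.0, -5.0]
contact_force: [-0.5, -0.2, 0.1]
width: 0.0004
gripper_force: 0.0
```

Call:
play_rows(
  commands=[
    {"dx": 0,"dy": -2,"dz": 0,"turn": 0},
    {"dx": 0,"dy": -2,"dz": 0,"turn": 0},
    {"dx": 0,"dy": -1,"dz": 0,"turn": 0},
    {"dx": 0,"dy": 0,"dz": 0,"turn": 0},
  ],
)

```text
time_s: 11.38
tcp_pos: [0.6353, 0.0521, 0.0927]
eef_rot: [179.9, 0.0, -5.0]
contact_force: [-0.8, -5.7, 1.3]
width: 0.0008
gripper_force: 2.6
```

Call:
play_rows(
  commands=[
    {"dx": 0,"dy": -1,"dz": 0,"turn": 0},
    {"dx": 0,"dy": -1,"dz": 0,"turn": 0},
    {"dx": 0,"dy": 0,"dz": 0,"turn": 0},
  ],
)

```text
time_s: 11.75
tcp_pos: [0.6353, 0.0523, 0.0927]
eef_rot: [179.7, 0.0, -5.0]
contact_force: [-0.9, -11.4, 1.7]
width: 0.0002
gripper_force: 5.7
```

Call:
play_rows(
  commands=[
    {"dx": 0,"dy": 8,"dz": 0,"turn": 0},
    {"dx": 0,"dy": 8,"dz": -2,"turn": 0},
    {"dx": 0,"dy": 0,"dz": -30,"turn": 0},
    {"dx": 0,"dy": 0,"dz": -40,"turn": 0},
    {"dx": 0,"dy": 0,"dz": -35,"turn": 0},
    {"dx": -35,"dy": -43,"dz": 0,"turn": 0},
    {"dx": -35,"dy": -43,"dz": 0,"turn": 0},
    {"dx": -35,"dy": -43,"dz": 0,"turn": 0},
    {"dx": -35,"dy": -43,"dz": 0,"turn": 0},
    {"dx": -35,"dy": -43,"dz": 0,"turn": 0},
    {"dx": -35,"dy": -43,"dz": 0,"turn": 0},
    {"dx": 0,"dy": 0,"dz": 0,"turn": 0},
  ],
)

```text
time_s: 13.25
tcp_pos: [0.4453, 0.3176, 0.1999]
eef_rot: [-179.9, 0.1, -4.8]
contact_force: [-0.0, -0.4, -0.7]
width: 0.0008
gripper_force: 0.0
```

Call:
play_rows(
  commands=[
    {"dx": 0,"dy": 0,"dz": 35,"turn": 0},
    {"dx": 0,"dy": 0,"dz": 35,"turn": 0},
    {"dx": 0,"dy": 0,"dz": 35,"turn": 0},
    {"dx": 0,"dy": 0,"dz": 30,"turn": 0},
    {"dx": 0,"dy": 0,"dz": 0,"turn": 0},
  ],
)

```text
time_s: 13.88
tcp_pos: [0.4467, 0.3131, 0.0629]
eef_rot: [179.9, 0.2, -5.1]
contact_force: [-0.1, -0.4, -0.1]
width: 0.0002
gripper_force: 0.0
```

```bash
python3 - <<'E'
from h import *
st=sensors.sense();print(st['tcp_pos'],st['eef_rot'],st['contact_force'])
for c in ['scene']:
    s=eyes.snapshot(c);P=pts(s)
    r,Q=rect(P,.1,.125,(.6,.68,.02,.12));print('lever',r,len(Q),np.median(Q,0))
c=s['color'][150:250,320:450,::-1];cv2.imwrite('pics/s5.png',cv2.resize(c,None,fx=5,fy=5,interpolation=cv2.INTER_CUBIC))
E
```

```text
[0.44672185 0.31313091 0.06287576] [179.85536358   0.22239172  -5.11109223] [-0.09693006 -0.42958623 -0.05102902]
lever ((636.3587646484375, 62.632484436035156), (22.217153549194336, 14.617497444152832), 16.721710205078125) 54 [0.63724921 0.06312052 0.11029647]
```

View pics/s5.png

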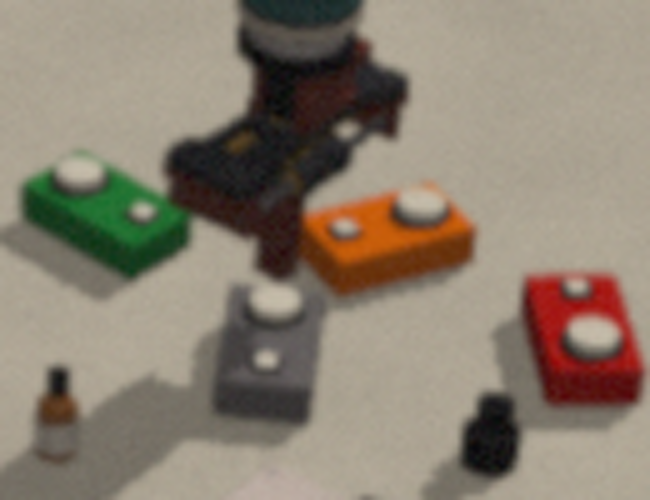

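The closed fingers (crop (278,275)) hover over the big button (275,300) of the grey remote. Next I'll descend gently.

Call:
play_rows(
  commands=[
    {"dx": 0,"dy": 0,"dz": 8,"turn": 0},
    {"dx": 0,"dy": 0,"dz": 8,"turn": 0},
    {"dx": 0,"dy": 0,"dz": 4,"turn": 0},
    {"dx": 0,"dy": 0,"dz": 3,"turn": 0},
    {"dx": 0,"dy": 0,"dz": 0,"turn": 0},
  ],
)

```text
time_s: 14.55
tcp_pos: [0.4477, 0.315, 0.0417]
eef_rot: [-180.0, 0.0, -5.0]
contact_force: [-0.7, -0.8, 2.3]
width: 0.0001
gripper_force: 0.9
```

Call:
play_rows(
  commands=[
    {"dx": 0,"dy": 0,"dz": 1.5,"turn": 0},
    {"dx": 0,"dy": 0,"dz": 1.5,"turn": 0},
    {"dx": 0,"dy": 0,"dz": 0,"turn": 0},
  ],
)

```text
time_s: 14.92
tcp_pos: [0.4477, 0.315, 0.0388]
eef_rot: [-180.0, 0.0, -5.1]
contact_force: [-0.3, -0.9, 3.5]
width: 0.0001
gripper_force: 1.6
```

Call:
play_rows(
  commands=[
    {"dx": 0,"dy": 0,"dz": 1.5,"turn": 0},
    {"dx": 0,"dy": 0,"dz": 1.5,"turn": 0},
    {"dx": 0,"dy": 0,"dz": 1,"turn": 0},
    {"dx": 0,"dy": 0,"dz": 0,"turn": 0},
  ],
)

```text
time_s: 15.42
tcp_pos: [0.4477, 0.315, 0.0361]
eef_rot: [-180.0, -0.0, -5.0]
contact_force: [-3.4, -1.3, 18.8]
width: 0.0003
gripper_force: 9.3
```

The button bottomed out at 18.8 N and z 0.036. Next I'll lift off.

Call:
play_rows(
  commands=[
    {"dx": 0,"dy": 0,"dz": -3,"turn": 0},
    {"dx": 0,"dy": 0,"dz": -5,"turn": 0},
    {"dx": 0,"dy": 0,"dz": -10,"turn": 0},
    {"dx": 0,"dy": 0,"dz": -30,"turn": 0},
    {"dx": 0,"dy": 0,"dz": -40,"turn": 0},
    {"dx": 0,"dy": 0,"dz": -60,"turn": 0},
    {"dx": 0,"dy": 0,"dz": 0,"turn": 0},
    {"dx": 0,"dy": 0,"dz": 0,"turn": 0},
    {"dx": 0,"dy": 0,"dz": 0,"turn": 0},
    {"dx": 0,"dy": 0,"dz": 0,"turn": 0},
  ],
)

```text
time_s: 16.68
tcp_pos: [0.4468, 0.3145, 0.1813]
eef_rot: [179.9, 0.1, -5.1]
contact_force: [-0.8, 0.1, -1.2]
width: 0.0001
gripper_force: 0.0
```

```bash
python3 - <<'E'
from h import *
s=eyes.snapshot('scene');P=pts(s)
r,Q=rect(P,.1,.125,(.6,.68,.02,.12));print('lever',np.median(Q,0))
r,Q=rect(P,.0395,.05,(.42,.48,.28,.35));print('btn',np.median(Q,0),len(Q))
print(sensors.sense()['tcp_pos'],job.sign_off())
E
```

```text
lever [0.63722242 0.06343658 0.11155639]
btn [0.44974568 0.31176526 0.04312051] 54
the job is handed in; nothing more can be done
[0.44702493 0.31454629 0.18151539] None
```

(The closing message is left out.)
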